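# Feed a bush through the hood flap and seat it on the datum stop

### The job

With the pusher, slide the bush that stands in the lane of the camera measuring station in through the hanging flap until it seats on the stop screw inside, and hold it there a moment with a steady push of about 10 N without ramming it, because over 20 N spoils the stop's setting. Then draw the pusher out so that the flap falls fully shut behind the bush, and lay the pusher flat on the bench or its mat, clear of the station. Do not touch the bush with the fingers, and leave the other things on the bench where they are.

Things in the scene. Friction and masses are not known exactly. Their poses are not given: they have to be found in the camera images.
- station: Camera measuring station, fixed: aluminium plate 350 x 90 x 12 mm (x -180 to 170) with an open lane leading into a clear hood. Origin: bench level, on the lane's centre line, straight below the flap's pin. x points along the lane inwards (the way to push), z up. Lane floor at z 12 mm. Place and yaw differ each time.
- lane_start (a point): Lane floor, centre, where the guide rails begin (station x -170 mm, z 12 mm). The two steel rails run from here to x 120 mm, 48 mm apart inside (inner faces at y +-24), 8 mm wide and high, tops at z 20 mm.
- hood_mouth (a point): Lane floor, centre, in the mouth of the hood (station x 0, z 12 mm). Posts at y +-26 to +-42 mm, lintel underside at z 76 mm. The hood goes on to x 155 mm, 84 mm wide, roof at z 84 to 88 mm; the camera on it (at x 92 mm) reaches z 187 mm.
- flap (a joint): Angle of the steel check flap hanging in the mouth, rad: 0 shut (upright), grows as the lower edge swings inwards (station +x), at most 1.45; it cannot swing outwards. 46 mm wide, 3 mm thick, 50 g, with a weak closing spring (0.006 N m shut, 0.015 open). It rides on the bush, then on the pusher, and falls shut once nothing is under it.
- flap_edge (a point): Middle of the flap's round lower edge, 50 mm below its hinge pin (pin: station x 0, z 66 mm), 4 mm above the lane floor when shut.
- bush: The workpiece: steel flanged bush, 0.25 kg, standing flange down in the open lane 50 to 110 mm before the flap. Flange diameter 46 mm, 10 mm thick; barrel 39 mm; height 32 mm; bore 24 mm. Origin: centre of its underside. Play to each rail 1 mm. The flap can fall shut behind it once its origin is past station x 70 mm; seated it is at x 87 to 102 mm.
- datum_stop: Dark stop block at the lane's far end, in the hood, 46 x 26 mm (wide, high), near face at station x 142 mm. Origin: lower middle of that face, axes as station. A rigid stop screw, 8 mm, round tip, on the centre line 5.5 mm above the lane floor, stands 17 to 32 mm out of it towards the flap: set anew each time and not measured, so feel for it. The flange seats on its tip.
- pusher: Loose hand pusher, 0.17 kg: straight aluminium bar 205 mm long, 24 wide, 20 high, and a black upright grip 22 mm (along) x 24 mm (across) up to 62 mm above the underside. Origin: underside below the grip's middle; x along the bar to the nose; tail at x -25 mm. Lies on the mat on the robot's side of the lane. Balance point about 45 mm ahead of the grip.
- pusher_nose (a point): Centre of the pusher's flat nose face, 180 mm ahead of its origin, 10 mm above its underside. The bar fits between the rails; keep the fingertips over 10 mm above its underside so that they pass above the rails.
- spare_bush: Bystander: another bush of the same shape, standing on the bench beyond the lane. Leave it.
- ring_gauge: Bystander: steel ring, 56 mm outside, 16 mm high, lying beyond the lane.
- caliper: Bystander: digital caliper, about 200 x 50 mm, 12 mm thick, lying on the mat.
- meter: Bystander: blue hand-held meter 150 x 62 x 28 mm, lying on its back.
- screwdriver: Bystander: screwdriver with orange handle, 170 mm long, 26 mm thick, lying beyond the lane.
- plug_gauge: Bystander: steel plug gauge, 120 mm long, 22 mm thick, lying beyond the hood.
- bench_mat: Thin black rubber mat fixed on the bench on the robot's side, 210 x 720 mm, 2 mm thick (origin: centre of its underside).
There are look-alikes about, which are no part of the job. Leave any red or turquoise look-alike of the bush alone.

How it is judged:
By the outcome, as a careful person would: the job done as asked, in the order asked, and still so for the second after the job is handed in, with the robot touching nothing.
It also fails if it takes over 67 s, if anything falls off the work surface, if the arm or the gripper's body presses on something with over 40 N, if the wrist force passes 120 N, or if a joint passes its speed limit or range.

### The arm

A 6-joint arm with a two-finger parallel gripper is mounted at the origin on the work surface. World frame = base frame: x ahead of the robot, y to its left, z up, the work surface at z = 0. Lengths are in m, angles in degrees, forces in N, time in s.
With the tool pointing down it reaches from about 0.375 to 0.925 m from the base axis. Payload 5.7 kg.
Tool frame: the origin (TCP) lies midway between the tips of the shut fingers; the grasp point (between the pads) lies 19 mm behind it; z points along the fingers, y is the line along which they close (so a half turn about z gives the same grasp; the last joint's range is limited). The gripper opens to 88 mm and grips with 3 to 60 N. Pads are 20 mm wide; open, the fingers measure 115 mm over their backs; the gripper's body (75 mm by 178 mm) begins 61 mm behind the grasp point.
Start: joints at [-6.595, 20.558, 86.54, -0, 72.909, -6.595], TCP at [0.6, -0, 0.223] pointing down, gripper open.
Joint ranges: [-170.27, 170.27], [-57.76, 135], [12.27, 136.19], [-55.21, 235.2], [11.17, 155.16], [-170.74, 170.74]. Speed limits (degrees/s): [136.94, 136.94, 180, 180, 180, 180].

### API

Orientations are given as a 3x3 rotation matrix whose columns are the frame's x, y, z axes.
In Python, from station import robot, viewer, job_done gives the robot as it stands.
- The arm moves only by the tool jog_arm, never from a script. Its arguments are lists of equal length, an entry for each row: "gripper": the opening, from -1 (shut) to 1 (fully open); "travel": the shift along the tool's x, y, z in units of 50 mm (1.0 is 50 mm), a list of three; "roll": the turn about the tool's z in units of 6 degrees (1.0 is 6 degrees). A call has exactly 8 rows; each row shifts and turns the commanded pose from where the row before left it, along the tool's axes as they then stand; what a row does not reach is not made up. A row lasts 1/10 s, in which the tool goes at most 50 mm and 8.59 degrees, less where a joint would pass 70% of its speed; a pose out of reach is approached as far as the arm can. A call is refused whole if a number of a shift passes 1 or a number of a turn 1, either way. A call with a gripper value outside its range is refused whole. The fingers move at their own pace and stop on an object; the grip force is fixed at half the most. Time passes only in rows, so rows that do not move let the fingers close, or fill a call up. It gives the time, the measured TCP pose, the force, the opening and the grip force at its end, in the units of the state.
- robot.read_state(): the state, without advancing time (a new reading comes with each control period).
- viewer.grab_frame(name): name is "scene" or "side" or "wrist"; returns the picture (420x560x3 uint8, blue, green, red); there is no depth.
- viewer.get_calibration(name): a dict with "K" (3x3 intrinsics, pixels), "rvec" (rotation vector, rad) and "tvec" (3), from world to camera coordinates, as OpenCV has them; the wrist camera has in their place "mount" (4x4, takes a point from camera to tool coordinates, whose origin is the TCP and whose axes are the flange's). Camera axes: x right, y down, z forward; pixel columns grow to the right and rows downward; lengths in m; the calibration is good to about 2 mm. A picture is of the moment at which its call begins: read the wrist's pose just before it. get_calibration takes no time and is no camera call.
- job_done(): hands the job in; it is judged then, once.
The state is a dict: "clock": time; "joint_positions": joint angles; "qvel": joint speeds; "tau": joint torques, N m; "tool_pos": TCP position; "tool_rot": TCP orientation; "ft_force": force on the tool from outside, world axes, zero at the start; "wrist_torque": the same for the moment, N m; "finger_gap": finger opening in m; "gripper_force": force on a finger pad.
Only numpy, scipy, OpenCV 4.12 (cv2) and the standard library are available. Lean on these libraries where they do the work, as an engineer would, in place of code of your own. Each camera call takes 0.05 s, during which the arm holds its last target. There are 200 camera calls.

## Working session

There is one attempt and no reset: what is moved stays moved. The work goes in short steps, Python scripts to look and compute and a tool call to move; the robot and the scene stay as the last step left them, time stands still between calls to the robot, and variables do not carry over. Pictures are saved under pics/ and viewed, at most 10 in all, crops included, and the job is handed in when it is done.

Besides the shell and the picture viewer there is one more tool, called after ">>>" as name(argument=value, ...) on one line, values as JSON. jog_arm: Moves the arm, as the interface text tells. Its arguments: {"type":"object","properties":{"gripper":{"type":"array"},"travel":{"type":"array"},"roll":{"type":"array"}},"required":["gripper","travel","roll"]}

```bash
ls; mkdir -p pics; cat > h.py <<'E'
import numpy as np, cv2
from station import robot, viewer, job_done
def cal(n):
    c=viewer.get_calibration(n); K=np.array(c["K"],float)
    if "mount" in c:
        s=robot.read_state(); T=np.eye(4); T[:3,:3]=s["tool_rot"]; T[:3,3]=s["tool_pos"]
        M=np.linalg.inv(T@np.array(c["mount"])); return K,M[:3,:3],M[:3,3]
    return K,cv2.Rodrigues(np.array(c["rvec"],float))[0],np.array(c["tvec"],float).ravel()
def ray(C,p,z):
    K,R,t=C; o=-R.T@t; d=R.T@np.linalg.solve(K,[p[0],p[1],1.]); return o+d*(z-o[2])/d[2]
def proj(C,P):
    K,R,t=C; q=K@(R@np.asarray(P,float)+t); return q[:2]/q[2]
E
python3 - <<'E'
from h import *
s=robot.read_state(); print(s)
for n in ["scene","side","wrist"]:
    C=cal(n); f=viewer.grab_frame(n); cv2.imwrite(f"pics/{n}0.png",f); print(n,C[0][0,0],-C[1].T@C[2],C[1][2])
E
```

```text
pics
{'clock': 0.0, 'joint_positions': array([-6.59487752e+00,  2.05984430e+01,  8.65986691e+01, -1.28412287e-03,
        7.29091989e+01, -6.59463964e+00]), 'qvel': array([ 0.03824013,  0.05135319,  0.01720989,  0.02311171, -0.06176302,
       -0.04134363]), 'tau': array([-2.01257943e-03, -5.15376234e+01, -2.70722097e+01,  6.73234044e-02,
        3.48843460e-02, -1.61260368e-04]), 'tool_pos': array([5.99302271e-01, 6.33800599e-05, 2.21806445e-01]), 'tool_rot': array([[-2.27771966e-06,  9.99998297e-01, -1.84565818e-03],
       [ 9.99999982e-01,  2.63175377e-06,  1.91817570e-04],
       [ 1.91822101e-04, -1.84565771e-03, -9.99998278e-01]]), 'ft_force': array([0.07024667, 0.50963859, 0.16934834]), 'wrist_torque': array([-0.03181424,  0.01440483,  0.01184546]), 'gripper_force': 0.0, 'finger_gap': 0.0880183148043994}
scene 522.1934744330539 [1.22306479 0.49201012 0.85234786] [-0.59838416 -0.37679542 -0.70707963]
side 470.4966786821999 [ 0.37257993 -0.63020888  0.92564411] [ 0.1529559   0.64398574 -0.74959113]
wrist 313.26600758892044 [0.60066386 0.08327638 0.38493067] [-0.00276656 -0.30082527 -0.95367526]
```

View pics/scene0.png

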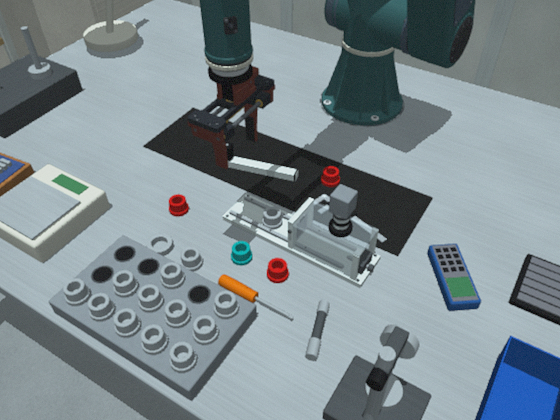

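View pics/side0.png

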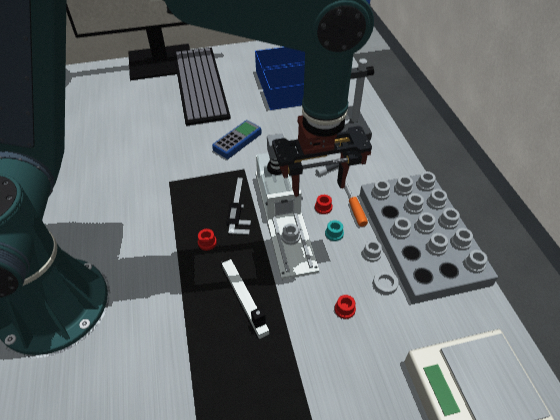

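View pics/wrist0.png

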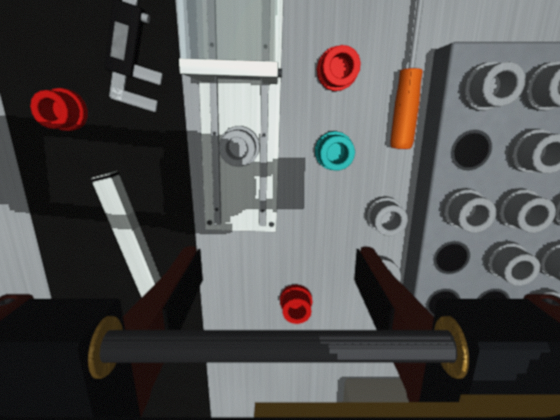

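The views show the bush in the lane at wrist (240,147) and side (290,232). The plate's near end is at wrist y≈230 and the hood mouth at wrist (230,68). The pusher lies on the mat with its nose at side (228,263) and its black grip at side (258,317). I'll zoom in on these for accurate pixels.

```bash
python3 - <<'E'
import cv2,numpy as np
w=cv2.imread("pics/wrist0.png"); s=cv2.imread("pics/side0.png")
a=cv2.resize(w[50:250,80:300],None,fx=3,fy=3,interpolation=cv2.INTER_CUBIC)[:600]
b=cv2.resize(s[140:345,205:335],None,fx=2.9,fy=2.9,interpolation=cv2.INTER_CUBIC)[:600]
cv2.imwrite("pics/c1.png",a); cv2.imwrite("pics/c2.png",b); print(a.shape,b.shape)
E
```

```text
(600, 660, 3) (594, 377, 3)
```

View pics/c1.png

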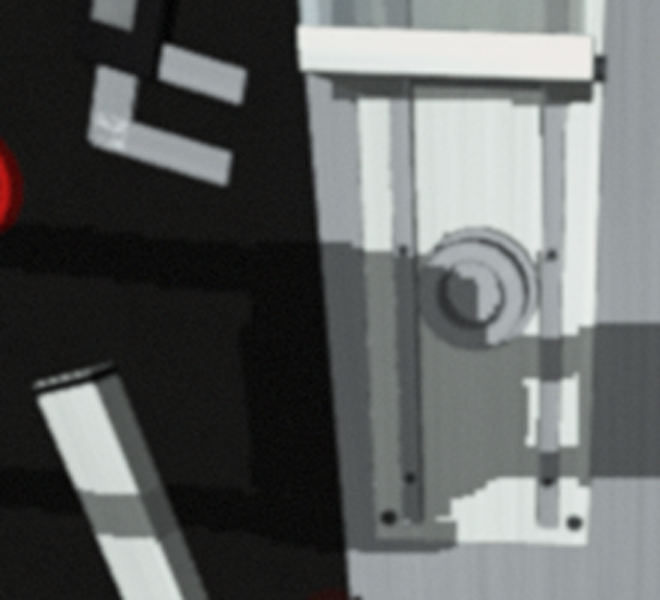

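View pics/c2.png

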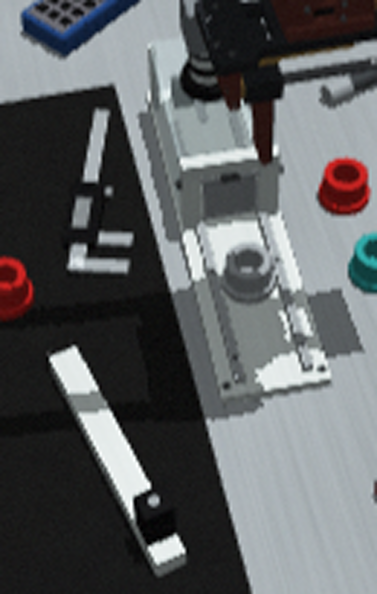

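```bash
cat >> h.py <<'E'
E
python3 - <<'E'
from h import *
W=cal("wrist"); S=cal("side")
w=lambda x,y,z: ray(W,(80+x/3,50+y/3),z)[:2]
s=lambda x,y,z: ray(S,(205+x/2.9,140+y/2.9),z)[:2]
P=lambda n,*a: print(n,*[np.round(v*1000,1) for v in a])
a=w(410,478,.020);b=w(548,481,.020);c=w(403,250,.020);d=w(552,254,.020)
P("screws",a,b,c,d); m1=(a+b)/2;m2=(c+d)/2;P("mid",m1,m2, np.hypot(*(b-a)),np.hypot(*(d-c)))
print("yaw",np.degrees(np.arctan2(*(m2-m1)[::-1])))
e=w(411,521,.020);f=w(548,527,.020);P("rail ends",e,f,(e+f)/2)
P("plate right end corner",w(586,545,.012), w(601,200,.012))
P("platescrews",w(388,517,.012),w(574,523,.012))
P("bush top wrist (barrel z=44 + 0)", w(474,290,.044))
P("pusher nose top corners w",w(37,390,.022),w(112,368,.022))
P("side: plate corners",s(222,395,.012),s(330,378,.012))
P("side screws plate",s(226,386,.012),s(321,367,.012))
P("side nose top",s(49,354,.022),s(77,345,.022))
P("side tail top",s(155,555,.022),s(183,540,.022))
P("side bush top",s(248,262,.044))
P("grip top centre side",s(153,501,.064))
E
```

```text
screws [524.8 -30. ] [581.  -31.1] [527.4  60.3] [583.7  58.9]
mid [552.9 -30.5] [555.6  59.6] 56.1 56.3
yaw 88.30483327936292
rail ends [524.2 -48.5] [580.7 -51. ] [552.4 -49.8]
plate right end corner [596.3 -62.1] [602.2  78.3]
platescrews [512.9 -49.7] [591.3 -52.2]
bush top wrist (barrel z=44 + 0) [556.8  47.9]
pusher nose top corners w [380.5   6.6] [411.4  15.4]
side: plate corners [505.2 -58.3] [592.3 -63.2]
side screws plate [510.3 -50.9] [588.2 -51.5]
side nose top [378.8   5.6] [401.9   8.8]
side tail top [ 426.  -183.5] [ 447.9 -176.9]
side bush top [551.4  41.4]
grip top centre side [ 430.4 -164.1]
```

>>> jog_arm(gripper=[1,1,1,1,1,1,1,1], travel=[[-0.55,-0.57,0],[-0.55,-0.57,0],[-0.55,-0.57,0],[-0.55,-0.57,0],[-0.54,-0.56,0],[-0.54,-0.56,0],[0,0,0],[0,0,0]], roll=[0,0,0,0,0,0,-1,-1])

```text
clock: 0.95
tool_pos: [0.4289, -0.1648, 0.2226]
tool_rot: [[-0.209, 0.978, -0.0], [0.978, 0.209, 0.0], [0.0, -0.0, -1.0]]
ft_force: [0.5, 0.2, -0.1]
finger_gap: 0.088
gripper_force: 0.0
```

```bash
python3 - <<'E'
from h import *
C=cal("wrist"); f=viewer.grab_frame("wrist")
s=robot.read_state(); print(s["tool_pos"],s["ft_force"])
g=cv2.cvtColor(f,cv2.COLOR_BGR2HSV); m=((g[...,2]>75)&(g[...,1]<60)).astype(np.uint8)
for p in [(.39,.011,.022),(.43,-.164,.064),(.436,-.188,.022)]: print(proj(C,p))
cv2.imwrite("pics/w1.png",f)
E
```

```text
[ 0.42925659 -0.16451483  0.22257393] [0.28195586 0.02100917 0.55937349]
[276.59048998  11.88116969]
[278.72510771 193.92252329]
[279.37612634 205.11940238]
```

View pics/w1.png

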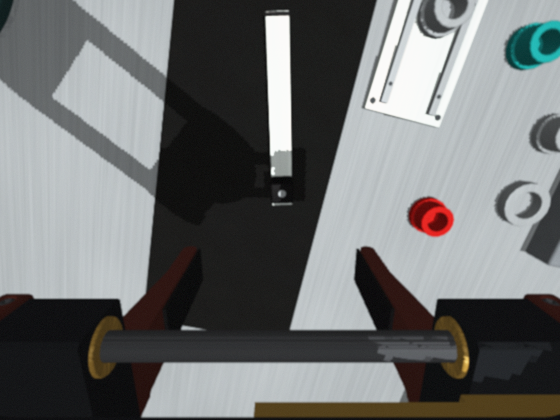

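The pusher is seen end on: nose top edge from (265,14) to (291,12), grip top at (282,192), tail at (283,204). The plate's near screws are at (373,100) and (437,118).

```bash
python3 - <<'E'
from h import *
C=cal("wrist"); f=cv2.imread("pics/w1.png"); g=cv2.cvtColor(f,cv2.COLOR_BGR2GRAY)
P=lambda n,v: print(n,np.round(v*1000,1))
r=[]
for y in range(25,145,10):
    x=np.where(g[y,240:320]>150)[0]+240; r.append(ray(C,((x.min()+x.max())/2,y),.022))
r=np.array(r); P("bar centre line ends",r[[0,-1],:2])
d=np.polyfit(r[:,1],r[:,0],1); print("bar yaw",90+np.degrees(np.arctan(-d[0])), "x at y=-.164",np.polyval(d,-.164), "at .01", np.polyval(d,.01))
P("nose",ray(C,(278,12),.022)); P("grip top",ray(C,(282,192),.064)); P("tail",ray(C,(282.5,204),.022))
a=ray(C,(373,100),.012);b=ray(C,(437,118),.012);P("screws",np.array([a,b]));P("mid",(a+b)/2)
print(np.where((g[:250,275]>110))[0][[0,-1]])
E
```

```text
bar centre line ends [[ 3.928e+02 -2.000e-01]
 [ 4.192e+02 -1.069e+02]]
bar yaw 104.05206124981798 x at y=-.164 0.4335281900874308 at .01 0.3899771476830731
nose [390.8  11.3  22. ]
grip top [ 433.3 -160.9   64. ]
tail [ 439.9 -185.5   22. ]
screws [[513.1 -47.5  12. ]
 [590.4 -50.2  12. ]]
mid [551.8 -48.8  12. ]
[ 15 204]
```

>>> jog_arm(gripper=[1,1,1,1,1,1,1,1], travel=[[0,0,0],[0.03,0.1,0.6],[0,0,0.7],[0,0,0.7],[0,0,0.7],[0,0,0.7],[0,0,0.5],[0,0,0.18]], roll=[-0.34,0,0,0,0,0,0,0])

```text
clock: 1.8
tool_pos: [0.433, -0.1603, 0.0164]
tool_rot: [[-0.241, 0.97, -0.004], [0.97, 0.241, 0.002], [0.003, -0.003, -1.0]]
ft_force: [-0.1, -0.3, 0.5]
finger_gap: 0.088
gripper_force: 0.0
```

>>> jog_arm(gripper=[-1,-1,-1,-1,-1,-1,-1,-1], travel=[[0,0,0],[0,0,0],[0,0,0],[0,0,0],[0,0,0],[0,0,0],[0,0,0],[0,0,0]], roll=[0,0,0,0,0,0,0,0])

```text
clock: 2.6
tool_pos: [0.4344, -0.1613, 0.0187]
tool_rot: [[-0.243, 0.97, -0.0], [0.97, 0.243, -0.0], [-0.0, -0.0, -1.0]]
ft_force: [-0.9, -0.6, 0.2]
finger_gap: 0.0274
gripper_force: 0.7
```

>>> jog_arm(gripper=[-1,-1,-1,-1,-1,-1,-1,-1], travel=[[0,0,0],[0,0,0],[0,0,0],[0,0,0],[0,0,-0.2],[0,0,-0.3],[0,0,-0.35],[0,0,-0.35]], roll=[0,0,0,0,0,0,0,0])

```text
clock: 3.4
tool_pos: [0.4345, -0.1612, 0.0795]
tool_rot: [[-0.243, 0.97, -0.0], [0.97, 0.243, 0.0], [0.0, 0.0, -1.0]]
ft_force: [-0.4, -0.6, -2.1]
finger_gap: 0.0238
gripper_force: 30.0
```

>>> jog_arm(gripper=[-1,-1,-1,-1,-1,-1,-1,-1], travel=[[0,0,0],[0,0,0],[0,0,0],[0,0,0],[0,0,0],[0,0,0],[0,0,0],[0,0,0]], roll=[0.4,0.4,0.5,0.5,0.4,0.42,0,0])

```text
clock: 4.2
tool_pos: [0.4345, -0.1613, 0.0789]
tool_rot: [[0.028, 1.0, 0.0], [1.0, -0.028, -0.0], [-0.0, 0.0, -1.0]]
ft_force: [-0.7, -0.2, -1.9]
finger_gap: 0.024
gripper_force: 30.0
```

```bash
python3 - <<'E'
from h import *
s=robot.read_state(); print(s["tool_pos"],s["ft_force"],s["wrist_torque"],s["finger_gap"],s["gripper_force"])
C=cal("side"); f=viewer.grab_frame("side"); R=s["tool_rot"]
o=np.array([.5520,-.050,.012]);u=np.array([np.cos(np.radians(88.3)),np.sin(np.radians(88.3)),0])
t=o-.135*u; d=t-s["tool_pos"]; d[2]=0; print("yaw",np.degrees(np.arctan2(R[1,0],R[0,0])),"target",t,"tool units",R.T@d/.05)
cv2.imwrite("pics/s1.png",cv2.resize(f[140:400,190:400],None,fx=2.3,fy=2.3,interpolation=cv2.INTER_CUBIC))
E
```

```text
[ 0.43454877 -0.16129017  0.07889371] [-0.72669374 -0.18679507 -1.94240284] [-0.09361297 -0.00684943  0.00701777] 0.024010183398699814 29.96785193681717
yaw 88.39024797738661 target [ 0.54799506 -0.18494058  0.012     ] tool units [-4.09083350e-01  2.28131780e+00  5.01153677e-04]
```

View pics/s1.png

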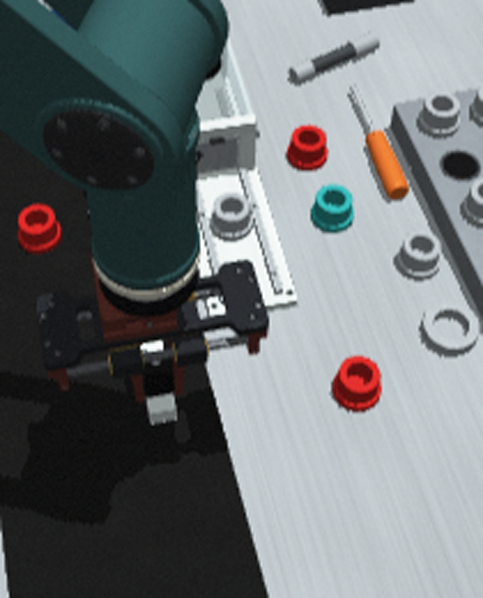

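The pusher is held level and square to the lane. The bush stands at crop (232,215) with free lane before it. Next I move over the lane.

>>> jog_arm(gripper=[-1,-1,-1,-1,-1,-1,-1,-1], travel=[[-0.07,0.3,0],[-0.07,0.4,0],[-0.07,0.4,0],[-0.07,0.4,0],[-0.07,0.4,0],[-0.06,0.38,0],[0,0,0],[0,0,0]], roll=[0,0,0,0,0,0,0,0])

```text
clock: 5.05
tool_pos: [0.5471, -0.1848, 0.0783]
tool_rot: [[0.029, 1.0, -0.001], [1.0, -0.029, 0.001], [0.0, -0.001, -1.0]]
ft_force: [-0.6, -0.5, -1.7]
finger_gap: 0.0239
gripper_force: 30.0
```

```bash
python3 - <<'E'
from h import *
C=cal("wrist"); s=robot.read_state(); f=viewer.grab_frame("wrist"); print(s["tool_pos"],s["ft_force"])
cv2.imwrite("pics/w2.png",cv2.resize(f[0:230,170:390],None,fx=2.6,fy=2.6,interpolation=cv2.INTER_CUBIC))
for st in [-170,-100,0]:
  for y in (-24,24):
    u=np.array([np.cos(np.radians(88.3)),np.sin(np.radians(88.3)),0]);v=np.array([-u[1],u[0],0])
    p=np.array([.552,-.05,.020])+(st+170)/1e3*u+y/1e3*v; print(st,y,np.round((proj(C,p)-[170,0])*2.6))
E
```

```text
[ 0.5470894  -0.18484307  0.07830888] [-0.60874471 -0.48123419 -1.73123721]
-170 -24 [383.  66.]
-170 24 [183.  66.]
-100 -24 [ 396. -304.]
-100 24 [ 172. -304.]
0 -24 [  421. -1020.]
0 24 [  151. -1019.]
```

View pics/w2.png

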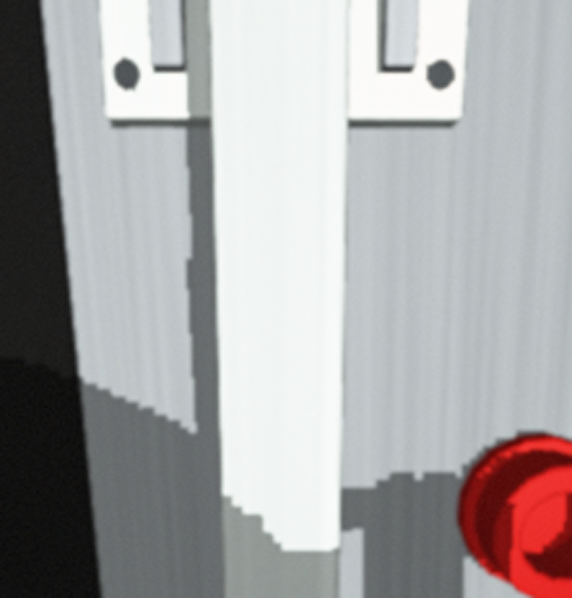

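The nose end of the bar is centred between the rails: inner rail edges at x≈187 and 382 in the crop, bar centre ≈281. The red look-alike at (530,520) is clear. Next I lower it into the lane.

>>> jog_arm(gripper=[-1,-1,-1,-1,-1,-1,-1,-1], travel=[[0,0,0.2],[0,0,0.25],[0,0,0.2],[0,0,0.15],[0,0,0.08],[0,0,0.06],[0,0,0],[0,0,0]], roll=[0,0,0,0,0,0,0,0])

```text
clock: 5.9
tool_pos: [0.5481, -0.1853, 0.0318]
tool_rot: [[0.029, 1.0, 0.0], [1.0, -0.029, -0.0], [-0.0, 0.0, -1.0]]
ft_force: [0.7, -0.0, -2.6]
finger_gap: 0.0237
gripper_force: 30.0
```

>>> jog_arm(gripper=[-1,-1,-1,-1,-1,-1,-1,-1], travel=[[0,0,0.01],[0,0,0.01],[0,0,0.01],[0,0,0.01],[0,0,0],[0,0,0],[0,0,0],[0,0,0]], roll=[0,0,0,0,0,0,0,0])

```text
clock: 6.7
tool_pos: [0.5478, -0.1852, 0.0296]
tool_rot: [[0.029, 1.0, -0.0], [1.0, -0.029, 0.0], [0.0, -0.0, -1.0]]
ft_force: [-0.5, 0.6, -2.5]
finger_gap: 0.0235
gripper_force: 30.0
```

>>> jog_arm(gripper=[-1,-1,-1,-1,-1,-1,-1,-1], travel=[[0.06,0,0],[0.1,0,0],[0.1,0,0],[0.1,0,0],[0.1,0,0],[0.1,0,0],[0.1,0,0],[0.1,0,0]], roll=[0,0,0,0,0,0,0,0])

```text
clock: 7.5
tool_pos: [0.5492, -0.1471, 0.0298]
tool_rot: [[0.029, 1.0, 0.0], [1.0, -0.029, -0.001], [-0.001, 0.0, -1.0]]
ft_force: [0.3, -1.1, -2.4]
finger_gap: 0.024
gripper_force: 30.0
```

>>> jog_arm(gripper=[-1,-1,-1,-1,-1,-1,-1,-1], travel=[[0.1,0,0],[0.1,0,0],[0.1,0,0],[0.1,0,0],[0.1,0,0],[0.1,0,0],[0.1,0,0],[0.1,0,0]], roll=[0,0,0,0,0,0,0,0])

```text
clock: 8.3
tool_pos: [0.5501, -0.1068, 0.0296]
tool_rot: [[0.029, 1.0, -0.0], [1.0, -0.029, -0.0], [-0.0, -0.0, -1.0]]
ft_force: [-0.5, -2.1, -1.5]
finger_gap: 0.0233
gripper_force: 30.0
```

>>> jog_arm(gripper=[-1,-1,-1,-1,-1,-1,-1,-1], travel=[[0.1,0,0],[0.1,0,0],[0.1,0,0],[0.1,0,0],[0.1,0,0],[0.1,0,0],[0.1,0,0],[0.1,0,0]], roll=[0,0,0,0,0,0,0,0])

```text
clock: 9.1
tool_pos: [0.5512, -0.0668, 0.0296]
tool_rot: [[0.029, 1.0, -0.0], [1.0, -0.029, 0.0], [0.0, -0.0, -1.0]]
ft_force: [-0.1, -2.4, -0.2]
finger_gap: 0.0241
gripper_force: 30.0
```

>>> jog_arm(gripper=[-1,-1,-1,-1,-1,-1,-1,-1], travel=[[0.1,0,0],[0.1,0,0],[0.1,0,0],[0.1,0,0],[0.1,0,0],[0.1,0,0],[0.1,0,0],[0.1,0,0]], roll=[0,0,0,0,0,0,0,0])

```text
clock: 9.9
tool_pos: [0.5523, -0.0268, 0.0296]
tool_rot: [[0.029, 1.0, -0.0], [1.0, -0.029, 0.0], [0.0, -0.0, -1.0]]
ft_force: [0.1, -0.6, -3.0]
finger_gap: 0.0242
gripper_force: 30.0
```

```bash
python3 - <<'E'
from h import *
s=robot.read_state(); print(s["tool_pos"],s["ft_force"],s["wrist_torque"])
a=viewer.grab_frame("scene"); b=viewer.grab_frame("side")
a=cv2.resize(a[170:290,215:395],None,fx=3.3,fy=3.3,interpolation=cv2.INTER_CUBIC)
cv2.imwrite("pics/sc2.png",a); print(a.shape)
E
```

```text
[ 0.55234102 -0.02677783  0.0295887 ] [ 0.11352533 -0.5539484  -3.04360918] [-0.5312223  -0.01097947  0.01091951]
(396, 594, 3)
```

View pics/sc2.png

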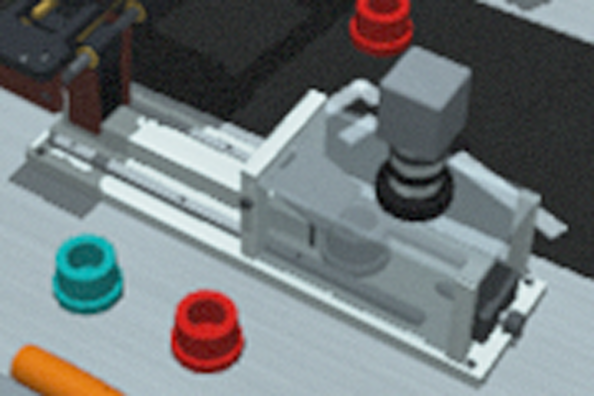

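The bush shows through the hood at crop (357,235), with the flap riding open behind it and about 30–45 mm left to the stop.

```bash
python3 - <<'E'
from h import *
C=cal("scene")
u=np.array([np.cos(np.radians(88.3)),np.sin(np.radians(88.3)),0])
for n,x,y,z in [("bush top",357,222,.044),("bush base",352,255,.017),("lintel low right corner",262,253,.012)]:
    p=ray(C,(215+x/3.3,170+y/3.3),z); print(n,p,"station x",1e3*(p-[.552,-.05,0])@u-170)
E
```

```text
bush top [0.56146533 0.17826956 0.044     ] station x 58.44988635812163
bush base [0.56597544 0.17864757 0.017     ] station x 58.961531187809015
lintel low right corner [0.59084387 0.1265572  0.012     ] station x 7.631838380977143
```

>>> jog_arm(gripper=[-1,-1,-1,-1,-1,-1,-1,-1], travel=[[0.05,0,0],[0.05,0,0],[0.05,0,0],[0.05,0,0],[0.05,0,0],[0.05,0,0],[0,0,0],[0,0,0]], roll=[0,0,0,0,0,0,0,0])

```text
clock: 10.8
tool_pos: [0.5528, -0.0118, 0.0296]
tool_rot: [[0.029, 1.0, -0.0], [1.0, -0.029, 0.0], [0.0, -0.0, -1.0]]
ft_force: [-0.3, -0.2, -3.1]
finger_gap: 0.024
gripper_force: 30.0
```

>>> jog_arm(gripper=[-1,-1,-1,-1,-1,-1,-1,-1], travel=[[0.02,0,0],[0.02,0,0],[0.02,0,0],[0.02,0,0],[0.02,0,0],[0.02,0,0],[0.02,0,0],[0.02,0,0]], roll=[0,0,0,0,0,0,0,0])

```text
clock: 11.6
tool_pos: [0.5531, -0.0042, 0.0296]
tool_rot: [[0.029, 1.0, -0.0], [1.0, -0.029, 0.0], [-0.0, -0.0, -1.0]]
ft_force: [-0.3, -2.4, -1.7]
finger_gap: 0.0243
gripper_force: 30.0
```

>>> jog_arm(gripper=[-1,-1,-1,-1,-1,-1,-1,-1], travel=[[0.004,0,0],[0.004,0,0],[0.004,0,0],[0.004,0,0],[0.004,0,0],[0.004,0,0],[0.004,0,0],[0.004,0,0]], roll=[0,0,0,0,0,0,0,0])

```text
clock: 12.4
tool_pos: [0.5531, -0.0026, 0.0296]
tool_rot: [[0.029, 1.0, -0.0], [1.0, -0.029, 0.0], [0.0, -0.0, -1.0]]
ft_force: [0.8, -1.5, -1.5]
finger_gap: 0.0239
gripper_force: 30.0
```

>>> jog_arm(gripper=[-1,-1,-1,-1,-1,-1,-1,-1], travel=[[0.002,0,0],[0.002,0,0],[0.002,0,0],[0.002,0,0],[0.002,0,0],[0.002,0,0],[0.002,0,0],[0.002,0,0]], roll=[0,0,0,0,0,0,0,0])

```text
clock: 13.2
tool_pos: [0.5532, -0.0019, 0.0296]
tool_rot: [[0.029, 1.0, -0.0], [1.0, -0.029, 0.0], [0.0, -0.0, -1.0]]
ft_force: [-0.5, -1.9, -1.9]
finger_gap: 0.0241
gripper_force: 30.0
```

>>> jog_arm(gripper=[-1,-1,-1,-1,-1,-1,-1,-1], travel=[[0.002,0,0],[0.002,0,0],[0.002,0,0],[0.002,0,0],[0.002,0,0],[0.002,0,0],[0.002,0,0],[0.002,0,0]], roll=[0,0,0,0,0,0,0,0])

```text
clock: 14.0
tool_pos: [0.5532, -0.001, 0.0296]
tool_rot: [[0.029, 1.0, -0.0], [1.0, -0.029, 0.0], [0.0, -0.0, -1.0]]
ft_force: [-0.2, -2.0, -1.7]
finger_gap: 0.024
gripper_force: 30.0
```

>>> jog_arm(gripper=[-1,-1,-1,-1,-1,-1,-1,-1], travel=[[0.002,0,0],[0.002,0,0],[0.002,0,0],[0.002,0,0],[0.002,0,0],[0.002,0,0],[0.002,0,0],[0.002,0,0]], roll=[0,0,0,0,0,0,0,0])

```text
clock: 14.8
tool_pos: [0.5532, -0.0002, 0.0296]
tool_rot: [[0.029, 1.0, -0.0], [1.0, -0.029, 0.0], [0.0, -0.0, -1.0]]
ft_force: [0.0, -1.6, -2.1]
finger_gap: 0.0239
gripper_force: 30.0
```

>>> jog_arm(gripper=[-1,-1,-1,-1,-1,-1,-1,-1], travel=[[0.0025,0,0],[0.0025,0,0],[0.0025,0,0],[0.0025,0,0],[0.0025,0,0],[0.0025,0,0],[0.0025,0,0],[0.0025,0,0]], roll=[0,0,0,0,0,0,0,0])

```text
clock: 15.6
tool_pos: [0.5532, 0.0008, 0.0296]
tool_rot: [[0.029, 1.0, -0.0], [1.0, -0.029, 0.0], [0.0, -0.0, -1.0]]
ft_force: [0.1, -2.0, -3.0]
finger_gap: 0.0239
gripper_force: 30.0
```

>>> jog_arm(gripper=[-1,-1,-1,-1,-1,-1,-1,-1], travel=[[0.0025,0,0],[0.0025,0,0],[0.0025,0,0],[0.0025,0,0],[0.0025,0,0],[0.0025,0,0],[0.0025,0,0],[0.0025,0,0]], roll=[0,0,0,0,0,0,0,0])

```text
clock: 16.4
tool_pos: [0.5533, 0.0018, 0.0296]
tool_rot: [[0.029, 1.0, -0.0], [1.0, -0.029, 0.0], [0.0, -0.0, -1.0]]
ft_force: [-0.6, -2.0, -2.2]
finger_gap: 0.0239
gripper_force: 30.0
```

>>> jog_arm(gripper=[-1,-1,-1,-1,-1,-1,-1,-1], travel=[[0.0025,0,0],[0.0025,0,0],[0.0025,0,0],[0.0025,0,0],[0.0025,0,0],[0.0025,0,0],[0.0025,0,0],[0.0025,0,0]], roll=[0,0,0,0,0,0,0,0])

```text
clock: 17.2
tool_pos: [0.5533, 0.0028, 0.0296]
tool_rot: [[0.029, 1.0, -0.0], [1.0, -0.029, 0.0], [-0.0, -0.0, -1.0]]
ft_force: [-0.6, -1.1, -1.8]
finger_gap: 0.0238
gripper_force: 30.0
```

>>> jog_arm(gripper=[-1,-1,-1,-1,-1,-1,-1,-1], travel=[[0.0025,0,0],[0.0025,0,0],[0.0025,0,0],[0.0025,0,0],[0.0025,0,0],[0.0025,0,0],[0.0025,0,0],[0.0025,0,0]], roll=[0,0,0,0,0,0,0,0])

```text
clock: 18.0
tool_pos: [0.5533, 0.0038, 0.0296]
tool_rot: [[0.029, 1.0, -0.0], [1.0, -0.029, 0.0], [0.0, -0.0, -1.0]]
ft_force: [-0.1, -1.5, -2.8]
finger_gap: 0.0239
gripper_force: 30.0
```

>>> jog_arm(gripper=[-1,-1,-1,-1,-1,-1,-1,-1], travel=[[0.0025,0,0],[0.0025,0,0],[0.0025,0,0],[0.0025,0,0],[0.0025,0,0],[0.0025,0,0],[0.0025,0,0],[0.0025,0,0]], roll=[0,0,0,0,0,0,0,0])

```text
clock: 18.8
tool_pos: [0.5534, 0.0048, 0.0296]
tool_rot: [[0.029, 1.0, -0.0], [1.0, -0.029, 0.0], [0.0, -0.0, -1.0]]
ft_force: [0.4, -1.8, -2.2]
finger_gap: 0.024
gripper_force: 30.0
```

>>> jog_arm(gripper=[-1,-1,-1,-1,-1,-1,-1,-1], travel=[[0.0025,0,0],[0.0025,0,0],[0.0025,0,0],[0.0025,0,0],[0.0025,0,0],[0.0025,0,0],[0.0025,0,0],[0.0025,0,0]], roll=[0,0,0,0,0,0,0,0])

```text
clock: 19.6
tool_pos: [0.5534, 0.0058, 0.0296]
tool_rot: [[0.029, 1.0, -0.0], [1.0, -0.029, 0.0], [0.0, -0.0, -1.0]]
ft_force: [0.4, -1.2, -2.7]
finger_gap: 0.024
gripper_force: 30.0
```

>>> jog_arm(gripper=[-1,-1,-1,-1,-1,-1,-1,-1], travel=[[0.0025,0,0],[0.0025,0,0],[0.0025,0,0],[0.0025,0,0],[0.0025,0,0],[0.0025,0,0],[0.0025,0,0],[0.0025,0,0]], roll=[0,0,0,0,0,0,0,0])

```text
clock: 20.4
tool_pos: [0.5534, 0.0068, 0.0296]
tool_rot: [[0.029, 1.0, -0.0], [1.0, -0.029, -0.0], [-0.0, -0.0, -1.0]]
ft_force: [-0.6, -1.1, -1.6]
finger_gap: 0.0242
gripper_force: 30.0
```

>>> jog_arm(gripper=[-1,-1,-1,-1,-1,-1,-1,-1], travel=[[0.0025,0,0],[0.0025,0,0],[0.0025,0,0],[0.0025,0,0],[0.0025,0,0],[0.0025,0,0],[0.0025,0,0],[0.0025,0,0]], roll=[0,0,0,0,0,0,0,0])

```text
clock: 21.2
tool_pos: [0.5534, 0.0078, 0.0297]
tool_rot: [[0.029, 1.0, -0.0], [1.0, -0.029, 0.0], [0.0, -0.0, -1.0]]
ft_force: [-0.5, -1.4, -2.5]
finger_gap: 0.0237
gripper_force: 30.0
```

>>> jog_arm(gripper=[-1,-1,-1,-1,-1,-1,-1,-1], travel=[[0.0025,0,0],[0.0025,0,0],[0.0025,0,0],[0.0025,0,0],[0.0025,0,0],[0.0025,0,0],[0.0025,0,0],[0.0025,0,0]], roll=[0,0,0,0,0,0,0,0])

```text
clock: 22.0
tool_pos: [0.5535, 0.0087, 0.0296]
tool_rot: [[0.029, 1.0, -0.0], [1.0, -0.029, -0.0], [-0.0, -0.0, -1.0]]
ft_force: [0.2, -3.5, -1.5]
finger_gap: 0.0238
gripper_force: 30.0
```

>>> jog_arm(gripper=[-1,-1,-1,-1,-1,-1,-1,-1], travel=[[0.002,0,0],[0.002,0,0],[0,0,0],[0,0,0],[0,0,0],[0,0,0],[0,0,0],[0,0,0]], roll=[0,0,0,0,0,0,0,0])

```text
clock: 22.8
tool_pos: [0.5535, 0.0089, 0.0297]
tool_rot: [[0.029, 1.0, -0.0], [1.0, -0.029, -0.0], [-0.0, -0.0, -1.0]]
ft_force: [0.8, -4.2, -2.7]
finger_gap: 0.0243
gripper_force: 30.0
```

>>> jog_arm(gripper=[-1,-1,-1,-1,-1,-1,-1,-1], travel=[[0.002,0,0],[0.002,0,0],[0.002,0,0],[0,0,0],[0,0,0],[0,0,0],[0,0,0],[0,0,0]], roll=[0,0,0,0,0,0,0,0])

```text
clock: 23.6
tool_pos: [0.5536, 0.009, 0.0297]
tool_rot: [[0.029, 1.0, 0.0], [1.0, -0.029, -0.0], [-0.0, 0.0, -1.0]]
ft_force: [0.4, -5.3, -1.2]
finger_gap: 0.0234
gripper_force: 30.0
```

>>> jog_arm(gripper=[-1,-1,-1,-1,-1,-1,-1,-1], travel=[[0.002,0,0],[0.002,0,0],[0.002,0,0],[0.002,0,0],[0.002,0,0],[0.002,0,0],[0,0,0],[0,0,0]], roll=[0,0,0,0,0,0,0,0])

```text
clock: 24.4
tool_pos: [0.5536, 0.0092, 0.0298]
tool_rot: [[0.029, 1.0, 0.0], [1.0, -0.029, -0.001], [-0.001, 0.0, -1.0]]
ft_force: [-0.6, -7.5, -0.5]
finger_gap: 0.0237
gripper_force: 30.0
```

>>> jog_arm(gripper=[-1,-1,-1,-1,-1,-1,-1,-1], travel=[[0.002,0,0],[0.002,0,0],[0.002,0,0],[0.002,0,0],[0.002,0,0],[0.002,0,0],[0,0,0],[0,0,0]], roll=[0,0,0,0,0,0,0,0])

```text
clock: 25.2
tool_pos: [0.5538, 0.0093, 0.0299]
tool_rot: [[0.029, 1.0, 0.0], [1.0, -0.029, -0.002], [-0.002, 0.0, -1.0]]
ft_force: [-1.5, -9.3, -0.5]
finger_gap: 0.024
gripper_force: 30.0
```

```bash
python3 - <<'E'
from h import *
for i in range(5):
    viewer.grab_frame("side"); s=robot.read_state(); print(s["clock"],s["tool_pos"].round(4),s["ft_force"].round(1),s["wrist_torque"].round(2))
E
```

```text
25.25 [0.5538 0.0093 0.0299] [-1.  -8.6 -0.1] [-1.54  0.13  0.05]
25.3 [0.5538 0.0093 0.0299] [-1.1 -9.2 -0.4] [-1.58  0.14  0.05]
25.35 [0.5538 0.0093 0.0299] [-1.  -9.2 -0.5] [-1.52  0.11  0.08]
25.4 [0.5538 0.0093 0.0299] [-1.  -9.3  0.1] [-1.55  0.15  0.06]
25.45 [0.5538 0.0093 0.0299] [-1.2 -9.7  0.8] [-1.49  0.11  0.12]
```

>>> jog_arm(gripper=[-1,-1,-1,-1,-1,-1,-1,-1], travel=[[0.002,0,0],[0.002,0,0],[0.002,0,0],[0,0,0],[0,0,0],[0,0,0],[0,0,0],[0,0,0]], roll=[0,0,0,0,0,0,0,0])

```text
clock: 26.25
tool_pos: [0.5538, 0.0094, 0.0299]
tool_rot: [[0.028, 1.0, 0.0], [1.0, -0.028, -0.002], [-0.002, 0.0, -1.0]]
ft_force: [-1.0, -10.3, 0.6]
finger_gap: 0.0241
gripper_force: 30.0
```

>>> jog_arm(gripper=[-1,-1,-1,-1,-1,-1,-1,-1], travel=[[0,0,0],[0,0,0],[0,0,0],[0,0,0],[0,0,0],[0,0,0],[0,0,0],[0,0,0]], roll=[0,0,0,0,0,0,0,0])

```text
clock: 27.05
tool_pos: [0.5538, 0.0094, 0.0299]
tool_rot: [[0.028, 1.0, 0.0], [1.0, -0.028, -0.002], [-0.002, 0.0, -1.0]]
ft_force: [-1.4, -10.7, 0.6]
finger_gap: 0.024
gripper_force: 30.0
```

>>> jog_arm(gripper=[-1,-1,-1,-1,-1,-1,-1,-1], travel=[[-0.02,0,0],[-0.04,0,0],[-0.08,0,0],[-0.1,0,0],[-0.12,0,0],[-0.12,0,0],[-0.12,0,0],[-0.12,0,0]], roll=[0,0,0,0,0,0,0,0])

```text
clock: 27.85
tool_pos: [0.5525, -0.0258, 0.0296]
tool_rot: [[0.03, 1.0, -0.0], [1.0, -0.03, 0.0], [0.0, -0.0, -1.0]]
ft_force: [-1.1, 0.1, -2.3]
finger_gap: 0.024
gripper_force: 30.0
```

>>> jog_arm(gripper=[-1,-1,-1,-1,-1,-1,-1,-1], travel=[[-0.14,0,0],[-0.14,0,0],[-0.14,0,0],[-0.14,0,0],[-0.14,0,0],[-0.14,0,0],[-0.14,0,0],[-0.14,0,0]], roll=[0,0,0,0,0,0,0,0])

```text
clock: 28.65
tool_pos: [0.5508, -0.0818, 0.0296]
tool_rot: [[0.029, 1.0, -0.0], [1.0, -0.029, 0.0], [0.0, -0.0, -1.0]]
ft_force: [0.4, -0.1, -1.7]
finger_gap: 0.024
gripper_force: 30.0
```

>>> jog_arm(gripper=[-1,-1,-1,-1,-1,-1,-1,-1], travel=[[-0.25,0,0],[-0.25,0,0],[-0.25,0,0],[-0.25,0,0],[-0.25,0,0],[-0.25,0,0],[-0.25,0,0],[-0.2,0,0]], roll=[0,0,0,0,0,0,0,0])

```text
clock: 29.45
tool_pos: [0.548, -0.18, 0.0296]
tool_rot: [[0.03, 1.0, 0.0], [1.0, -0.03, -0.0], [-0.0, 0.0, -1.0]]
ft_force: [-0.1, 0.5, -2.1]
finger_gap: 0.0239
gripper_force: 30.0
```

>>> jog_arm(gripper=[-1,-1,-1,-1,-1,-1,-1,-1], travel=[[0,0,-0.2],[0,0,-0.3],[0,0,-0.3],[0,0,-0.3],[0.1,-0.5,0],[0.1,-0.65,0],[0.1,-0.65,0],[0,-0.5,0]], roll=[0,0,0,0,0,0,0,0])

```text
clock: 30.25
tool_pos: [0.4312, -0.1588, 0.0851]
tool_rot: [[0.028, 1.0, -0.001], [1.0, -0.028, 0.001], [0.001, -0.001, -1.0]]
ft_force: [-0.1, -0.2, -2.7]
finger_gap: 0.0237
gripper_force: 30.0
```

>>> jog_arm(gripper=[-1,-1,-1,-1,-1,-1,-1,-1], travel=[[0,0,0],[0,0,0],[0,0,0],[0,0,0],[0,0,0],[0,0,0],[0,0,0],[0,0,0]], roll=[-0.3,-0.4,-0.5,-0.5,-0.5,-0.4,0,0])

```text
clock: 31.05
tool_pos: [0.4337, -0.1601, 0.0851]
tool_rot: [[-0.24, 0.971, 0.0], [0.971, 0.24, -0.0], [-0.0, 0.0, -1.0]]
ft_force: [0.2, -0.2, -1.8]
finger_gap: 0.0241
gripper_force: 30.0
```

```bash
python3 - <<'E'
from h import *
s=robot.read_state(); print(s["tool_pos"],s["ft_force"])
a=viewer.grab_frame("scene"); cv2.imwrite("pics/sc3.png",cv2.resize(a[120:290,190:400],None,fx=3.3,fy=3.3,interpolation=cv2.INTER_CUBIC))
E
```

```text
[ 0.43367184 -0.16011947  0.08510851] [ 0.20035791 -0.20641255 -1.75949533]
```

View pics/sc3.png

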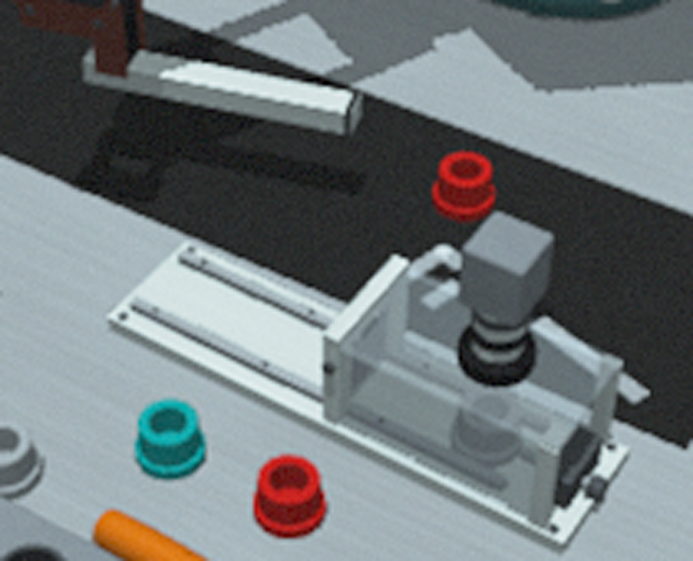

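The bush is seated under the camera at crop (487,425), the flap hangs shut, and the pusher is above its old spot on the mat. Next I lower it.

>>> jog_arm(gripper=[-1,-1,-1,-1,-1,-1,-1,-1], travel=[[0,0,0.2],[0,0,0.3],[0,0,0.3],[0,0,0.25],[0,0,0.14],[0,0,0.06],[0,0,0.02],[0,0,0]], roll=[0,0,0,0,0,0,0,0])

```text
clock: 31.9
tool_pos: [0.4337, -0.1604, 0.0213]
tool_rot: [[-0.24, 0.971, 0.0], [0.971, 0.24, -0.0], [-0.0, 0.0, -1.0]]
ft_force: [-0.0, 0.7, -1.7]
finger_gap: 0.0239
gripper_force: 30.0
```

>>> jog_arm(gripper=[-1,-1,-1,-1,-1,-1,-1,-1], travel=[[0,0,0.01],[0,0,0.01],[0,0,0.01],[0,0,0],[0,0,0],[0,0,0],[0,0,0],[0,0,0]], roll=[0,0,0,0,0,0,0,0])

```text
clock: 32.7
tool_pos: [0.4335, -0.1603, 0.0196]
tool_rot: [[-0.241, 0.971, -0.0], [0.971, 0.241, 0.0], [0.0, -0.0, -1.0]]
ft_force: [0.1, -0.2, -1.5]
finger_gap: 0.0237
gripper_force: 30.0
```

>>> jog_arm(gripper=[-1,-1,-1,-1,-1,-1,-1,-1], travel=[[0,0,0.006],[0,0,0.006],[0,0,0.004],[0,0,0],[0,0,0],[0,0,0],[0,0,0],[0,0,0]], roll=[0,0,0,0,0,0,0,0])

```text
clock: 33.5
tool_pos: [0.4335, -0.1603, 0.0189]
tool_rot: [[-0.241, 0.971, 0.0], [0.971, 0.241, -0.0], [-0.0, -0.0, -1.0]]
ft_force: [-1.1, -0.8, 0.4]
finger_gap: 0.0239
gripper_force: 30.0
```

>>> jog_arm(gripper=[-0.3,-0.2,0,0.2,0.5,1,1,1], travel=[[0,0,0],[0,0,0],[0,0,0],[0,0,0],[0,0,0],[0,0,0],[0,0,0],[0,0,0]], roll=[0,0,0,0,0,0,0,0])

```text
clock: 34.3
tool_pos: [0.4335, -0.1603, 0.0188]
tool_rot: [[-0.241, 0.971, -0.0], [0.971, 0.241, -0.0], [-0.0, -0.0, -1.0]]
ft_force: [-0.0, -0.1, 0.8]
finger_gap: 0.0795
gripper_force: 0.0
```

>>> jog_arm(gripper=[1,1,1,1,1,1,1,1], travel=[[0,0,0],[0,0,0],[0,0,0],[0,0,0],[0,0,-0.2],[0,0,-0.3],[0,0,-0.4],[0,0,-0.4]], roll=[0,0,0,0,0,0,0,0])

```text
clock: 35.1
tool_pos: [0.4332, -0.1602, 0.085]
tool_rot: [[-0.241, 0.971, -0.0], [0.971, 0.241, 0.0], [0.0, -0.0, -1.0]]
ft_force: [-0.1, -0.0, 0.2]
finger_gap: 0.088
gripper_force: 0.0
```

>>> jog_arm(gripper=[1,1,1,1,1,1,1,1], travel=[[0,0,-0.5],[0,0,-0.5],[0,0,-0.5],[0,0,-0.5],[0,0,-0.4],[0,0,-0.2],[0,0,0],[0,0,0]], roll=[0,0,0,0,0,0,0,0])

```text
clock: 35.9
tool_pos: [0.4331, -0.1601, 0.2134]
tool_rot: [[-0.241, 0.971, -0.001], [0.971, 0.241, 0.0], [0.0, -0.0, -1.0]]
ft_force: [0.1, 0.3, -0.1]
finger_gap: 0.0876
gripper_force: 0.0
```

```bash
python3 - <<'E'
from h import *
C=cal("wrist"); s=robot.read_state(); f=viewer.grab_frame("wrist"); g=cv2.cvtColor(f,cv2.COLOR_BGR2GRAY)
print(s["tool_pos"],s["ft_force"],s["finger_gap"])
for p in [(.39,.014,.022),(.434,-.161,.064),(.44,-.185,.022)]: print(proj(C,p))
for y in range(5,260,15):
    x=np.where(g[y,230:330]>120)[0]+230; print(y,(x.min(),x.max()) if len(x) else None,end=" ")
# seated check in scene: bush/flap region unchanged since the last picture
a=viewer.grab_frame("scene"); b=cv2.resize(a[120:290,190:400],None,fx=3.3,fy=3.3,interpolation=cv2.INTER_CUBIC)
d=cv2.absdiff(b,cv2.imread("pics/sc3.png"))[230:560,100:640]; print("\nhood diff",d.mean(),(d.max(2)>60).sum())
E
```

```text
[ 0.43306948 -0.1600806   0.2134317 ] [ 0.08249499  0.26828086 -0.08876981] 0.08762847487644107
[277.82031286   9.91020645]
[278.16311865 197.71102643]
[278.2376301  208.69021134]
5 None 20 (np.int64(266), np.int64(290)) 35 (np.int64(267), np.int64(290)) 50 (np.int64(267), np.int64(290)) 65 (np.int64(267), np.int64(290)) 80 (np.int64(267), np.int64(290)) 95 (np.int64(267), np.int64(289)) 110 (np.int64(267), np.int64(289)) 125 (np.int64(268), np.int64(289)) 140 (np.int64(268), np.int64(289)) 155 (np.int64(269), np.int64(288)) 170 (np.int64(268), np.int64(288)) 185 (np.int64(326), np.int64(329)) 200 (np.int64(275), np.int64(329)) 215 (np.int64(317), np.int64(329)) 230 (np.int64(313), np.int64(329)) 245 (np.int64(308), np.int64(329)) 
hood diff 3.348574635241302 0
```

The pusher lies flat on the mat where expected, and the station looks unchanged since the bush was seated and the flap fell shut. Handing in.

```bash
python3 -c "
from station import job_done
print(job_done())"
```

```text
the job is handed in; nothing more can be done
None
```

The job is handed in at about 36 s of robot time: the bush was seated on the stop screw and held at about 10 N by the wrist sensor (no reading above 10.7 N), the flap is shut behind it, and the pusher lies flat on the mat clear of the station.

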